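# Drop the offcut into the scrap bin with its lever

## Robot

A 6-joint arm with a two-finger parallel gripper is mounted at the origin on the work surface. World frame = base frame: x ahead of the robot, y to its left, z up, the work surface at z = 0. Lengths are in m, angles in rad, forces in N, time in s.
With the tool pointing down it reaches from about 0.275 to 0.975 m from the base axis. Payload 8.4 kg.
Tool frame: the origin (TCP) lies on the centre line of the jaws, within the pads' length; the fingertips stand r.tip_extent ahead of it and the grasp point (between the pads) lies 6 mm ahead of it (r.tip_extent is the distance from the TCP to the fingertips, in m); x points along the fingers, z is the direction in which the jaws open and shut, and the axes are right-handed (so a half turn about x gives the same grasp; the last joint's range is limited). The gripper opens to 92 mm and grips with 3 to 60 N. Pads are 20 mm wide; open, the fingers measure 128 mm over their backs; the gripper's body (75 mm by 189 mm) begins 69 mm behind the grasp point.
Start: joints at [1.192, 0.353, 1.633, -0, 1.155, -0.002], TCP at [0.23, 0.581, 0.24] pointing down, gripper open.
Joint ranges: [-2.63, 2.63], [-0.92, 2.1], [0.06, 2.66], [-1.3, 4.44], [0, 2.69], [-3.02, 3.02]. Speed limits (rad/s): [2.22, 2.22, 2.79, 3.14, 3.14, 3.14].

## Interface

Orientations are given as a unit quaternion [w, x, y, z].
In Python, from workcell import r gives the robot as it stands. The module is installed in compiled form; this text tells all that it offers.
- The arm moves only by the tool apply_moves, never from a script. Its argument "motion" is a list that holds one entry, the list of rows, each a list of 7 numbers: the opening in per cent of the stroke, from 0 (shut) to 100 (fully open), then the shift along the tool's x, y, z in mm, then the turn, a rotation vector about the tool's x, y, z in rad. In form: [[[gripper, dx, dy, dz, ax, ay, az], ...]]. A call has 1 to 12 rows; each row shifts and turns the pose as measured when the row begins, along the tool's axes as they then stand; what a row does not reach is not made up. A row lasts 1/8 s, in which the tool goes at most 62.5 mm and 10.7 degrees, less where a joint would pass 70% of its speed; a pose out of reach is approached as far as the arm can. A call is refused whole if a number of a shift passes 62.5 or a number of a turn 0.188, either way. A call with a gripper value outside its range is refused whole. The fingers move at their own pace and stop on an object; "squeeze" is the grip in N (left out, the last holds). Time passes only in rows, so rows that do not move let the fingers close. It gives the time, the measured TCP pose, the force and the opening at its end, in the units of the state.
- r.get_obs(): the state, without advancing time (a new reading comes with each control period).
- r.snapshot(name): name is "side" or "top"; returns a dict with "pixels" (384x512x3 uint8, red, green, blue), "intrinsics" (3x3 intrinsics, pixels), "k1" (the pictures are not rectified: a ray, as slopes to the right and down, at radius r is drawn at 1 + k1 r^2 times it, then the intrinsics apply), "T" (4x4, takes a point from camera to world coordinates). Camera axes: x right, y down, z forward; pixel columns grow to the right and rows downward; lengths in m; the calibration is good to about 2 mm. A picture is of the moment at which its call begins. There is no depth.
- r.job_done(): hands the job in, once; it reports no verdict.
The state is a dict: "clock": time; "qpos": joint angles; "qd": joint speeds; "effort": joint torques, N m; "eef_pos": TCP position; "ee_rot": TCP orientation; "force": force on the tool from outside, world axes, zero at the start; "wrist_torque": the same for the moment, N m; "grip_width": finger opening in m.
Only numpy, scipy, OpenCV 4.12 (cv2) and the standard library are available. Lean on these libraries where they do the work, as an engineer would, in place of code of your own. Each camera call takes 0.05 s, during which the arm holds its last target.

## Task

A dowel offcut is waiting on the side chute of the lidded scrap bin. With your fingertips press the bin's lever all the way down so that the lid lifts fully and the offcut rolls in, then ease the lever back up under your fingers so that the lid comes down gently and shuts without slamming. Work the bin only by its lever: do not touch the lid or the offcut, and leave the other things on the bench where they are.

Things in the scene. Friction and masses are not known exactly. Their poses are not given: they have to be found in the camera images.
- bin: Grey sheet-steel scrap bin fixed to the bench, 220 x 220 mm, 150 mm high to the rim, walls 4 mm, 190 mm high to the top of its shut lid. Origin: centre of its underside, on the bench. Its -x face is the front, where the lever's pad sticks out; the lid is hinged along the far (+x) rim; a sloping aluminium chute, 100 mm wide, with low side walls, leaves the rim on the +y side and reaches to 260 mm from the origin; the lever runs along the -y side.
- lever (a joint): The lever's angle: 0 at rest (pad up), 0.40 rad fully pressed, at its stop. The lever pivots about a level axis along the bin's y, 150 mm behind the pad; pressing the pad down takes some 3 to 13 N (most at the start), only the lid's weight brings it back up.
- lever_arm: The whole lever: dark steel bar 290 mm long, 8 mm thick, with its pad. Origin on its pivot.
- pad (a point): The lever's press pad: black rubber plate 60 x 70 mm, 7 mm thick, at the front end of the dark steel lever bar. This point: centre of its upper face. At rest it lies about 144 mm above the bench, 217 mm in front (-x) of the bin's origin and 135 mm to its -y side (110 mm clear of the bin's front wall), its front edge sloping up by 0.2 rad. Fully pressed this point is about 60 mm lower, straight down within 10 mm, and it slopes down to the front by 0.2 rad.
- lid (a joint): The lid's angle: 0 shut, 0.96 rad fully open. Linked to the lever by a push rod: lid angle = 2.4 x lever angle, both ways. Let go, the lid falls within half a second and slams at several rad/s.
- lid_panel: The lid: grey sheet-steel cap, 234 x 234 mm with a 30 mm skirt, about 0.45 kg, on top of the bin. Origin in its middle at the height of its lower edge, 158 mm above the bench when shut; hinge 114 mm towards +x of that. Shut, its side skirt holds the offcut back on the chute; its front edge rises when the lever is pressed.
- offcut: Piece of plain wooden dowel, 26 mm thick, 70 mm long, lying across the chute against the lid's skirt, axis along the bin's x. Origin at its centre. It rolls into the bin by itself within a second once the lid is up.
- glue: Bystander: white closed bottle, 56 mm wide, 150 mm high, standing near the bin. Origin: centre of its underside.
- jar: Bystander: glass jar with steel cap, 68 mm wide, 85 mm high, standing. Origin: centre of its underside.
- screwdriver: Bystander: screwdriver about 200 mm long, lying flat on the bench beside the lever, on the bin's -y side.
There are look-alikes about, which are no part of the job. Of the things that look like the offcut, the smallest one is meant.

How it is judged:
By the outcome, as a careful person would: the job done as asked, in the order asked, and still so for the second after the job is handed in, with the robot touching nothing.
It also fails if it takes over 40 s, if anything falls off the work surface, if the arm or the gripper's body presses on something with over 40 N, if the wrist force passes 120 N, or if a joint passes its speed limit or range.

## Working session

There is one attempt and no reset: what is moved stays moved. The work goes in short steps, Python scripts to look and compute and a tool call to move; the robot and the scene stay as the last step left them, time stands still between calls to the robot, and variables do not carry over. Pictures are saved under pics/ and viewed, and the job is handed in when it is done.

Besides the shell and the picture viewer there is one more tool, called by a JSON object that holds its "fn" and its "kwargs". apply_moves: Moves the arm, as the interface text tells. Its arguments: {"type":"object","properties":{"motion":{"type":"array"},"squeeze":{"type":"number"}},"required":["motion"]}

```bash
mkdir -p pics
python3 - <<'E'
from workcell import r
import cv2
o=r.get_obs()
for k,v in o.items(): print(k,v)
print(r.tip_extent)
for n in("side","top"):
    s=r.snapshot(n); cv2.imwrite(f"pics/{n}0.png",cv2.resize(s["pixels"][:,:,::-1],(800,600),interpolation=cv2.INTER_CUBIC))
    print(n,s["intrinsics"],s["k1"],s["T"])
E
```

```text
clock 0.0
qpos [ 1.19161783e+00  3.53661023e-01  1.63413477e+00 -3.01551567e-05
  1.15515982e+00 -2.38344287e-03]
qd [ 6.27549395e-04  1.42967855e-05 -1.84901296e-05  1.66499732e-03
  4.59178846e-04 -1.16389478e-04]
effort [-6.96602674e-04 -5.93834496e+01 -3.34220767e+01  6.97515509e-02
  2.36873369e-02 -1.36621638e-04]
eef_pos [0.22979543 0.58073562 0.23885534]
ee_rot [ 0.58439905 -0.39779179  0.58518646  0.39723575]
force [ 0.39391887  0.60237885 -0.83612823]
wrist_torque [-0.03153415 -0.03210541  0.017046  ]
grip_width 0.09172357541651217
0.025
side [[443.52513153   0.         266.9200182 ]
 [  0.         443.52513153 188.52566146]
 [  0.           0.           1.        ]] 0.03524335297054814 [[ 0.90840028 -0.31525984  0.2746273   0.33353916]
 [-0.4178285  -0.70824662  0.5690396  -0.44801348]
 [ 0.01510853 -0.63166285 -0.77509598  0.83582708]
 [ 0.          0.          0.          1.        ]]
top [[426.40107534   0.         258.04988789]
 [  0.         426.40107534 193.21306832]
 [  0.           0.           1.        ]] -0.04136470130641161 [[ 0.00292239 -0.99272032  0.12040693  0.46722802]
 [-0.99995134 -0.00403546 -0.00900142  0.06757   ]
 [ 0.00942179 -0.12037476 -0.99268381  1.24016668]
 [ 0.          0.          0.          1.        ]]
```

View pics/side0.png

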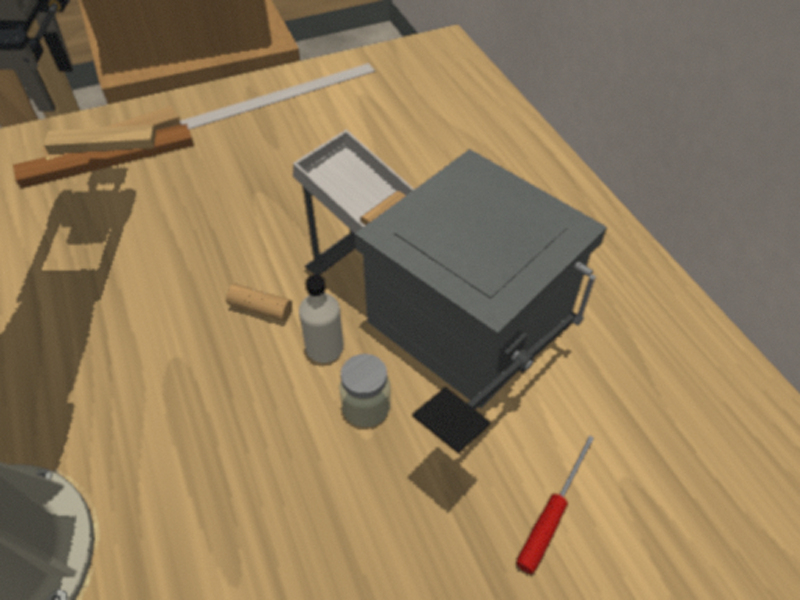

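View pics/top0.png

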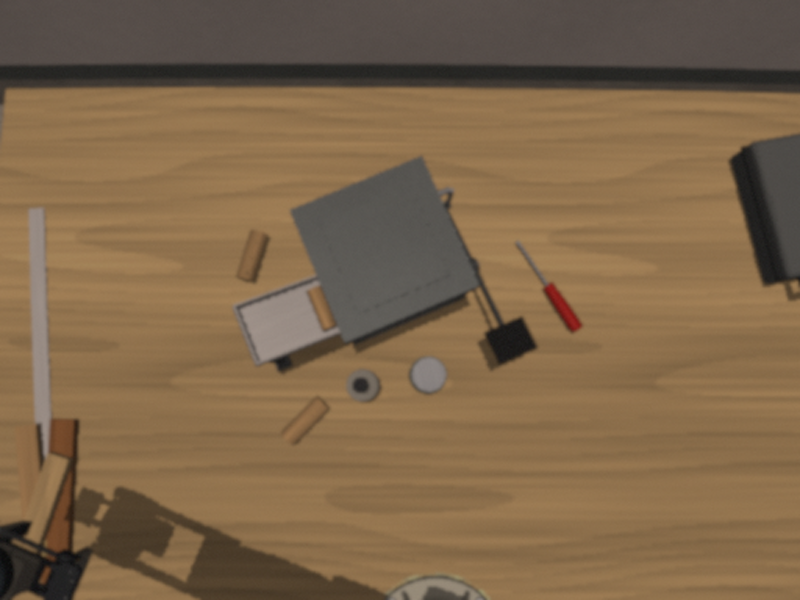

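Side view: the pad is at about (452,420), the lid's corners at (471,151), (605,232), (498,326) and (357,232). Jar and glue stand left of the pad and the screwdriver to its right.
Candidates for the offcut (top view): the one on the chute at (321,307), and loose dowels on the bench at (252,256) and (304,420). The one on the chute against the skirt is described, and it also looks smallest. I'll check it in a crop.

```bash
cat > h.py <<'E'
import numpy as np, cv2
from workcell import r
def ray(s,uv):
    p=cv2.undistortPoints(np.array([[uv]],float),s["intrinsics"],np.array([s["k1"],0,0,0,0.]))[0,0]
    T=s["T"]; d=T[:3,:3]@np.array([p[0],p[1],1]); return T[:3,3],d/np.linalg.norm(d)
def tri(s1,u1,s2,u2):
    a,d=ray(s1,u1);b,e=ray(s2,u2)
    t=np.linalg.lstsq(np.c_[d,-e],b-a,rcond=None)[0]
    p,q=a+t[0]*d,b+t[1]*e; return (p+q)/2,np.linalg.norm(p-q)
def onz(s,u,z):
    a,d=ray(s,u); return a+d*(z-a[2])/d[2]
def proj(s,P):
    T=np.linalg.inv(s["T"]); rv=cv2.Rodrigues(T[:3,:3])[0]
    return cv2.projectPoints(np.atleast_2d(P).astype(float),rv,T[:3,3],s["intrinsics"],np.array([s["k1"],0,0,0,0.]))[0][:,0]
def crop(n,x0,y0,w,h,k,name):
    s=r.snapshot(n); c=s["pixels"][y0:y0+h,x0:x0+w,::-1]
    cv2.imwrite("pics/"+name,cv2.resize(c,(w*k,h*k),interpolation=cv2.INTER_CUBIC)); return s
E
python3 - <<'E'
from h import *
s=r.snapshot("side");t=r.snapshot("top");f=1.5625
L=[((422,157),(471,151)),((291,210),(357,232)),((346,341),(498,326)),((477,287),(605,232))]
for n,a,b in [("pad",(510,341),(452,420)),("A",(422,157),(605,232)),("B",(291,210),(471,151)),("C",(346,341),(357,232)),("D",(477,287),(498,326))]:
    print(n,tri(t,np.array(a)/f,s,np.array(b)/f))
crop("top",140,90,220,170,3,"topc.png");crop("side",180,80,220,230,3,"sidec.png")
E
```

```text
pad (array([ 0.53755798, -0.11969345,  0.14220266]), np.float64(0.0032813688163108113))
A (array([0.83593367, 0.02778845, 0.18210787]), np.float64(0.0002942291958825344))
B (array([0.7450846 , 0.23950647, 0.18858061]), np.float64(0.0027238805114140198))
C (array([0.5324632 , 0.14737851, 0.19589952]), np.float64(0.0013923496296570615))
D (array([ 0.62080426, -0.05980228,  0.19963903]), np.float64(0.0068448319663218645))
```

View pics/topc.png

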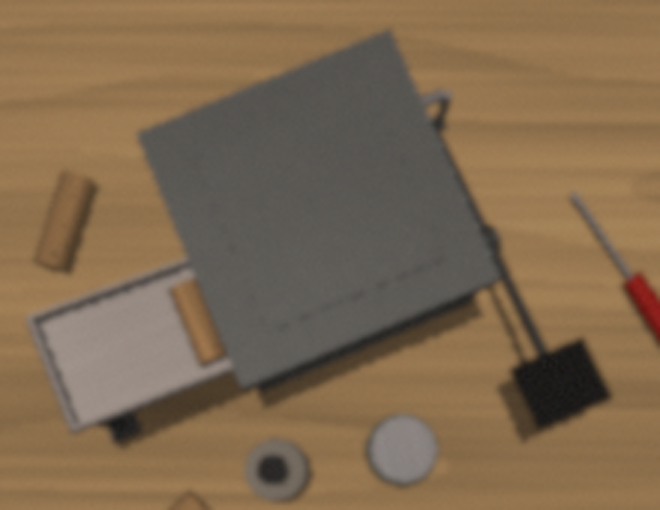

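```bash
python3 -c "
import cv2;i=cv2.imread('pics/sidec.png');print(i.shape);cv2.imwrite('pics/sided.png',i[100:])"
```

```text
(690, 660, 3)
```

View pics/sided.png

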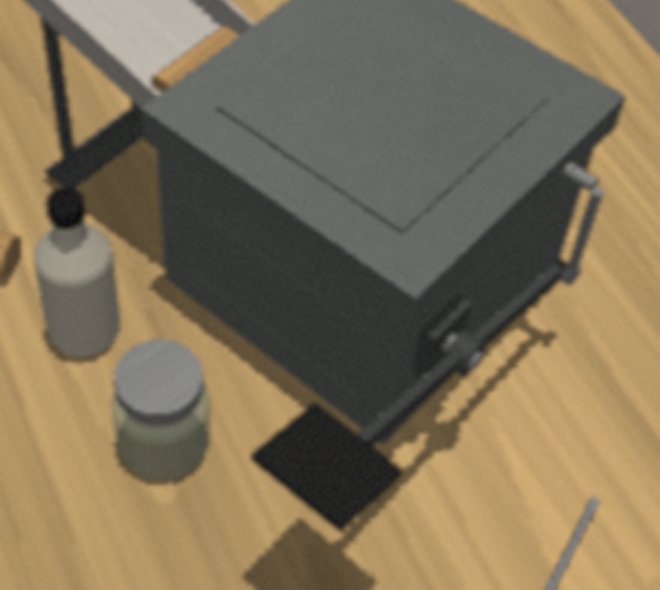

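The crop shows the offcut on the chute at (197,322), held by the lid's skirt. The pad is at about (562,383), clear of jar and glue. I'll fit the bin pose and plan the tool frame.

Run:
```python
from h import *
from scipy.optimize import least_squares
from scipy.spatial.transform import Rotation as R
s=r.snapshot("side");t=r.snapshot("top");f=1.5625
def loc(p,X):
    c,q=np.cos(p[2]),np.sin(p[2]); X=np.array(X,float)
    return np.c_[p[0]+c*X[:,0]-q*X[:,1],p[1]+q*X[:,0]+c*X[:,1],X[:,2]]
# lid corners in bin frame (B=+x+y? ) A:+x-y B:+x+y C:-x+y D:-x-y
h=.117;Xl=[(h,-h,.188),(h,h,.188),(-h,h,.188),(-h,-h,.188)]
ut=np.array([(422,157),(291,210),(346,341),(477,287)])/f
us=np.array([(605,232),(471,151),(357,232),(498,326)])/f
# pad centres corners (sloping .2): 
c2,s2=np.cos(.2),np.sin(.2)
pc=[(-.217+dx*c2,-.135+dy,.144-dx*s2) for dx,dy in [(.03,.035),(.03,-.035),(-.03,-.035),(-.03,.035)]]
pt=np.array([(513,368),(582,338),(611,398),(541,429)])/3+[140,90]
# order in top pic: +x is up(ish), +y is left
pt=np.array([(513,368),(582,338),(611,398),(541,429)])/3+[140,90]
ps=np.array([(316,504),(400,571),(342,627),(252,557)])/3+[180,80]
def res(p):
    L=loc(p[:3],np.array(Xl)+[p[3],0,0]);P=loc(p[:3],pc)
    return np.r_[proj(t,L)-ut,proj(s,L)-us,proj(t,P)-pt,proj(s,P)-ps].ravel()
o=least_squares(res,[.68,.09,.4,0],loss='soft_l1');print(o.x);print(np.round(res(o.x).reshape(-1,2),1).tolist())
p=o.x
pad=loc(p[:3],[(-.217,-.135,.144)])[0];print("pad",pad)
ob=r.get_obs();q=ob["ee_rot"];M=R.from_quat([q[1],q[2],q[3],q[0]]).as_matrix();print(M.round(3))
for nm,a,b,zt in (("glue",(362,385),(321,335),.15),("jar",(428,375),(365,375),.085)): 
    print(nm,onz(t,np.array(a)/f,zt))
for sg in (1,-1):
    zz=sg*np.array([-np.sin(p[2]),np.cos(p[2]),0]);xx=np.array([0,0,-1.]);D=np.c_[xx,np.cross(zz,xx),zz]
    print(sg,R.from_matrix(M.T@D).as_rotvec(),"then shift tool", D.T@(pad-ob["eef_pos"]))
print(ob["clock"])
```

```text
[ 0.68583234  0.08920847  0.40018741 -0.00162983]
[[0.6, -1.4], [-0.7, -1.0], [-1.0, 0.5], [2.0, -1.1], [1.8, -1.8], [-0.6, -0.5], [-1.4, 1.9], [-0.6, 5.9], [-1.5, -0.5], [0.0, -0.9], [0.5, -0.3], [-1.1, -0.0], [-0.7, -0.3], [1.3, 0.7], [-0.4, 1.5], [-1.1, -0.3]]
pad [ 0.53857272 -0.11966615  0.144     ]
[[-0.    -0.93   0.368]
 [-0.     0.368  0.93 ]
 [-1.     0.    -0.   ]]
glue [0.46322763 0.12420801 0.15      ]
jar [0.48047217 0.01394196 0.085     ]
1 [-7.77011108e-01 -2.24421451e-04 -9.95760126e-05] then shift tool [ 0.09546607 -0.01123485 -0.76561473]
-1 [ 2.36458153e+00 -1.24031822e-04  2.79539226e-04] then shift tool [0.09546607 0.01123485 0.76561473]
0.4
```

{"fn": "apply_moves", "kwargs": {"motion": [[[0, 0, 0, 0, -0.155, 0, 0], [0, 0, 0, 0, -0.155, 0, 0], [0, 0, 0, 0, -0.155, 0, 0], [0, 0, 0, 0, -0.155, 0, 0], [0, 0, 0, 0, -0.155, 0, 0], [0, 0, 0, -50, 0, 0, 0], [0, 0, 0, -60, 0, 0, 0], [0, 0, 0, -60, 0, 0, 0], [0, 0, 0, -60, 0, 0, 0], [0, 0, 0, -60, 0, 0, 0], [0, 0, 0, -60, 0, 0, 0], [0, 0, 0, 0, 0, 0, 0]]]}}

```text
clock: 1.9
eef_pos: [0.3782, 0.2541, 0.2397]
ee_rot: [-0.384, 0.595, -0.382, -0.594]
force: [0.5, -0.4, 0.9]
grip_width: 0.0001
```

```bash
cat > st.py <<'E'
from h import *
from scipy.spatial.transform import Rotation as R
ob=r.get_obs();q=ob["ee_rot"];M=R.from_quat([q[1],q[2],q[3],q[0]]).as_matrix()
y=.4;zz=np.array([-np.sin(y),np.cos(y),0]);xx=np.array([0,0,-1.]);D=np.c_[xx,np.cross(zz,xx),zz]
print("t",ob["clock"],"pos",ob["eef_pos"].round(4),"F",ob["force"].round(2),"grip",ob["grip_width"],"q",np.round(ob["qpos"],2))
print("turn",R.from_matrix(M.T@D).as_rotvec().round(4),"shift mm to pad+25",(1000*M.T@(np.array([.5386,-.1197,.169])-ob["eef_pos"])).round(1))
E
python3 st.py
```

```text
t 1.9 pos [0.3782 0.2541 0.2397] F [ 0.52 -0.44  0.89] grip 0.00014128441521016577 q [ 0.59  0.08  1.98  0.    1.07 -1.41]
turn [0.0268 0.0007 0.0038] shift mm to pad+25 [  70.3    9.  -406.7]
```

{"fn": "apply_moves", "kwargs": {"motion": [[[0, 0, 1, -55, 0.027, 0, 0], [0, 0, 1, -60, 0, 0, 0], [0, 0, 0, -60, 0, 0, 0], [0, 0, 0, -60, 0, 0, 0], [0, 0, 0, -60, 0, 0, 0], [0, 0, 0, -50, 0, 0, 0], [0, 0, 0, -30, 0, 0, 0], [0, 0, 0, 0, 0, 0, 0]]]}}

```text
clock: 2.9
eef_pos: [0.5317, -0.0955, 0.2406]
ee_rot: [-0.393, 0.592, -0.386, -0.588]
force: [-0.7, -0.2, -0.1]
grip_width: 0.0006
```

```bash
python3 st.py
```

```text
t 2.9 pos [ 0.5317 -0.0955  0.2406] F [-0.72 -0.24 -0.13] grip 0.0005787918748964364 q [-0.19  0.22  1.82  0.01  1.1  -2.16]
turn [0.0041 0.0021 0.0118] shift mm to pad+25 [ 71.6   4.  -25.1]
```

{"fn": "apply_moves", "kwargs": {"motion": [[[0, 15, 4, -25, 0.004, 0, 0.012], [0, 25, 0, 0, 0, 0, 0], [0, 15, 0, 0, 0, 0, 0], [0, 0, 0, 0, 0, 0, 0]]]}}

```text
clock: 3.4
eef_pos: [0.5384, -0.115, 0.1845]
ee_rot: [0.391, -0.589, 0.389, 0.591]
force: [0.4, 0.4, 0.5]
grip_width: 0.0004
```

```bash
python3 st.py
python3 - <<'E'
from h import *
a=crop("side",220,150,190,150,4,"s1.png");crop("top",230,120,190,150,4,"t1.png")
E
```

```text
t 3.4 pos [ 0.5384 -0.115   0.1845] F [0.38 0.36 0.49] grip 0.00043282518994144914 q [-0.22  0.3   1.85  0.    1.   -2.19]
turn [0.0032 0.0035 0.0004] shift mm to pad+25 [15.5  1.6 -4.5]
```

View pics/s1.png

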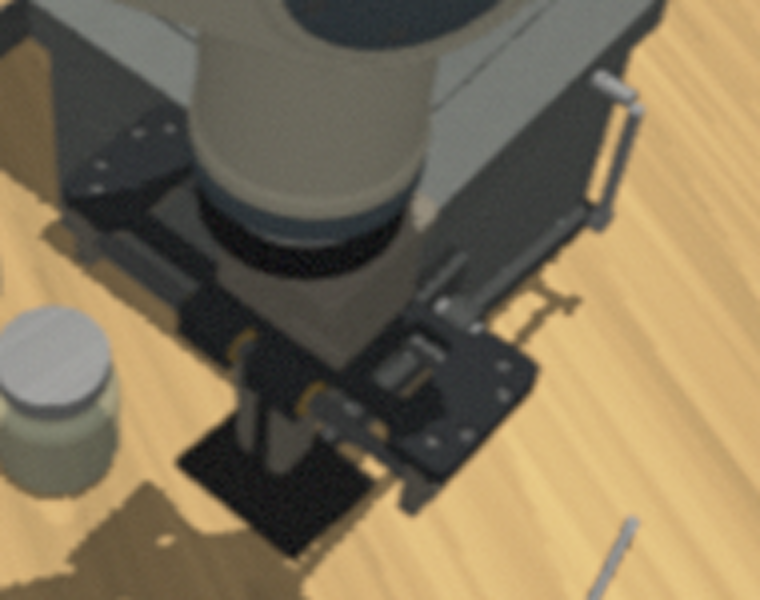

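View pics/t1.png

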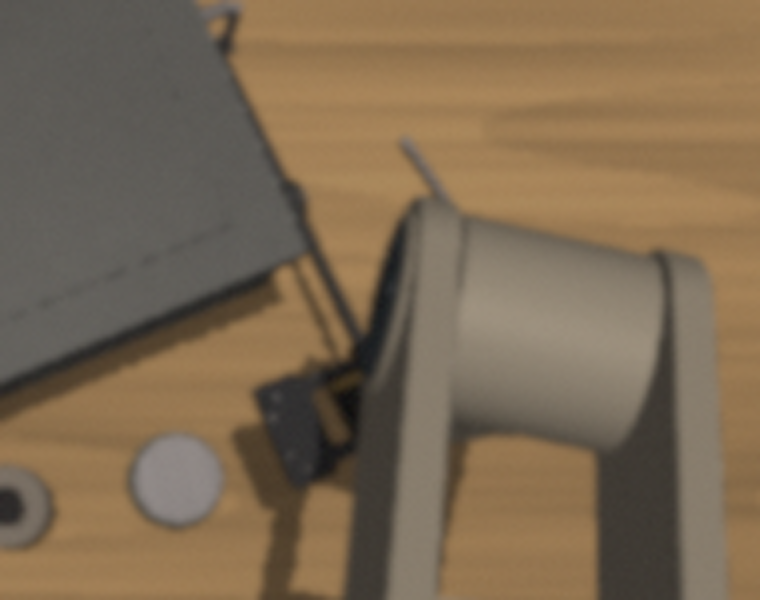

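The fingertips are over the pad (about (275,470) in the side crop). The body is clear of jar, lid and screwdriver. Next, make contact.

{"fn": "apply_moves", "kwargs": {"motion": [[[0, 5, 1.5, -4, 0, 0, 0], [0, 5, 0, 0, 0, 0, 0], [0, 4, 0, 0, 0, 0, 0], [0, 4, 0, 0, 0, 0, 0], [0, 4, 0, 0, 0, 0, 0]]]}}

```text
clock: 4.12
eef_pos: [0.5395, -0.1204, 0.1654]
ee_rot: [-0.39, 0.59, -0.389, -0.59]
force: [-4.2, -1.1, 8.4]
grip_width: 0.0006
```

```bash
python3 st.py
```

```text
t 4.125 pos [ 0.5395 -0.1204  0.1654] F [-4.2  -1.13  8.35] grip 0.0006079896948076508 q [-0.22  0.33  1.86  0.    0.96 -2.2 ]
turn [0.0036 0.0004 0.0026] shift mm to pad+25 [-3.6  0.5  1. ]
```

{"fn": "apply_moves", "kwargs": {"motion": [[[0, 4, 0, 0, 0, 0, 0], [0, 4, 0, 0, 0, 0, 0], [0, 4, 0, 0, 0, 0, 0], [0, 4, 0, 0, 0, 0, 0], [0, 4, 0, 0, 0, 0, 0], [0, 4, 0, 0, 0, 0, 0], [0, 4, 0, 0, 0, 0, 0], [0, 4, 0, 0, 0, 0, 0], [0, 4, 0, 0, 0, 0, 0], [0, 4, 0, 0, 0, 0, 0]]]}}

```text
clock: 5.38
eef_pos: [0.5348, -0.1225, 0.1268]
ee_rot: [0.388, -0.588, 0.391, 0.592]
force: [-1.5, 1.4, 5.0]
grip_width: 0.0007
```

```bash
python3 st.py
```

```text
t 5.375 pos [ 0.5348 -0.1225  0.1268] F [-1.49  1.44  4.97] grip 0.0006897135554729825 q [-0.23  0.38  1.89 -0.    0.88 -2.2 ]
turn [ 0.0028  0.0018 -0.006 ] shift mm to pad+25 [-42.2  -4.3   1.2]
```

{"fn": "apply_moves", "kwargs": {"motion": [[[0, 4, 0, 0, 0, 0, 0], [0, 4, 0, 0, 0, 0, 0], [0, 4, 0, 0, 0, 0, 0], [0, 3, 0, 0, 0, 0, 0], [0, 2, 0, 0, 0, 0, 0]]]}}

```text
clock: 6.0
eef_pos: [0.5355, -0.1224, 0.1122]
ee_rot: [0.389, -0.588, 0.391, 0.591]
force: [-13.7, 3.8, 39.7]
grip_width: 0.0004
```

```bash
python3 st.py
```

```text
t 6.0 pos [ 0.5355 -0.1224  0.1122] F [-13.66   3.84  39.7 ] grip 0.00038676701445963454 q [-0.23  0.4   1.9  -0.    0.85 -2.2 ]
turn [ 0.0025  0.0017 -0.0048] shift mm to pad+25 [-56.8  -3.6   1.4]
```

The force jumped to 40 N, so the lever is at its stop. I'll hold lightly and look.

{"fn": "apply_moves", "kwargs": {"motion": [[[0, 0, 0, 0, 0, 0, 0], [0, 0.5, 0, 0, 0, 0, 0], [0, 0.5, 0, 0, 0, 0, 0], [0, 0.5, 0, 0, 0, 0, 0], [0, 0.5, 0, 0, 0, 0, 0], [0, 0.5, 0, 0, 0, 0, 0]]]}}

```text
clock: 6.75
eef_pos: [0.5353, -0.1223, 0.1128]
ee_rot: [0.389, -0.589, 0.391, 0.591]
force: [-3.0, 1.2, 11.1]
grip_width: 0.0003
```

```bash
python3 st.py
python3 - <<'E'
from h import *
for n in("side","top"):
    s=crop(n,100,50,300,230,2,n+"2.png")
E
```

```text
t 6.75 pos [ 0.5353 -0.1223  0.1128] F [-3.03  1.24 11.12] grip 0.0002621700667042817 q [-0.23  0.4   1.9  -0.    0.85 -2.2 ]
turn [ 0.0028  0.0015 -0.0048] shift mm to pad+25 [-56.2  -3.8   1.2]
```

View pics/side2.png

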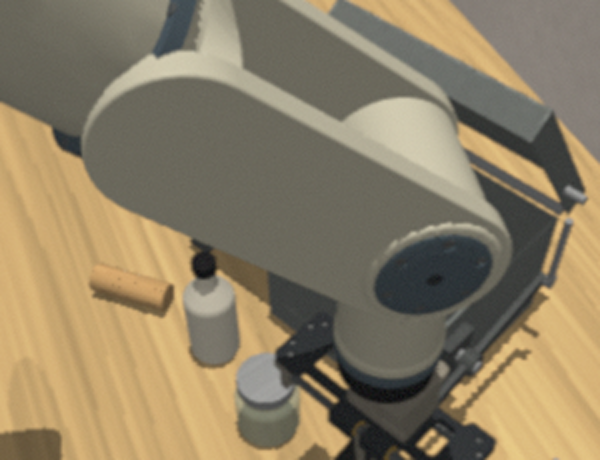

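View pics/top2.png

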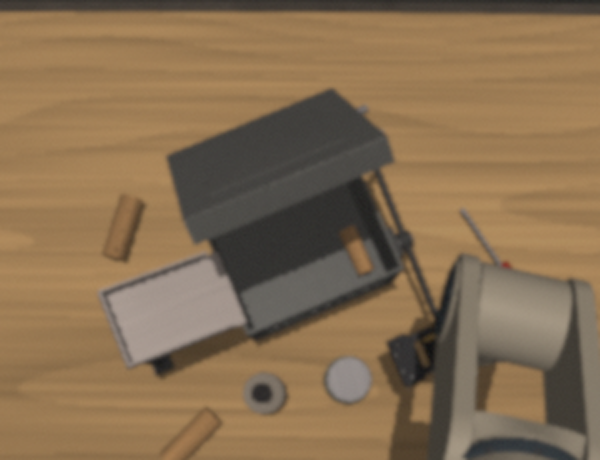

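Top crop: the chute is empty, the offcut lies inside the bin at (357,252), and the lid stands fully open. Now I'll ease the lever up.

{"fn": "apply_moves", "kwargs": {"motion": [[[0, -1, 0, 0, 0, 0, 0], [0, -2, 0, 0, 0, 0, 0], [0, -2, 0, 0, 0, 0, 0], [0, -2, 0, 0, 0, 0, 0], [0, -2, 0, 0, 0, 0, 0], [0, -2, 0, 0, 0, 0, 0], [0, -2, 0, 0, 0, 0, 0], [0, -2, 0, 0, 0, 0, 0]]]}}

```text
clock: 7.85
eef_pos: [0.5348, -0.1225, 0.1283]
ee_rot: [0.388, -0.588, 0.391, 0.592]
force: [-1.2, -0.0, 4.1]
grip_width: 0.0002
```

```bash
python3 st.py
```

```text
t 7.85 pos [ 0.5348 -0.1225  0.1283] F [-1.18 -0.03  4.08] grip 0.00021589121915930242 q [-0.23  0.37  1.89 -0.    0.89 -2.2 ]
turn [ 0.0031  0.0018 -0.0061] shift mm to pad+25 [-40.8  -4.3   1.1]
```

{"fn": "apply_moves", "kwargs": {"motion": [[[0, -2, 0, 0, 0, 0, 0], [0, -2, 0, 0, 0, 0, 0], [0, -2, 0, 0, 0, 0, 0], [0, -2, 0, 0, 0, 0, 0], [0, -2, 0, 0, 0, 0, 0], [0, -2, 0, 0, 0, 0, 0], [0, -2, 0, 0, 0, 0, 0], [0, -2, 0, 0, 0, 0, 0], [0, -2, 0, 0, 0, 0, 0], [0, -2, 0, 0, 0, 0, 0]]]}}

```text
clock: 9.1
eef_pos: [0.5367, -0.1217, 0.1508]
ee_rot: [0.39, -0.589, 0.39, 0.591]
force: [0.0, 1.6, 5.5]
grip_width: 0.0005
```

```bash
python3 st.py
```

```text
t 9.1 pos [ 0.5367 -0.1217  0.1508] F [0.01 1.56 5.45] grip 0.0005202907073112399 q [-0.23  0.34  1.87 -0.    0.93 -2.2 ]
turn [ 0.0024  0.0013 -0.0022] shift mm to pad+25 [-18.2  -2.5   1.1]
```

Force holds at 5.5 N with about 18 mm to go. Slowing to about 8 mm/s.

{"fn": "apply_moves", "kwargs": {"motion": [[[0, -1.2, 0, 0, 0, 0, 0], [0, -1, 0, 0, 0, 0, 0], [0, -1, 0, 0, 0, 0, 0], [0, -1, 0, 0, 0, 0, 0], [0, -1, 0, 0, 0, 0, 0], [0, -1, 0, 0, 0, 0, 0], [0, -1, 0, 0, 0, 0, 0], [0, -1, 0, 0, 0, 0, 0], [0, -1, 0, 0, 0, 0, 0], [0, -1, 0, 0, 0, 0, 0]]]}}

```text
clock: 10.35
eef_pos: [0.5392, -0.1207, 0.1645]
ee_rot: [-0.391, 0.59, -0.389, -0.589]
force: [-1.0, 1.4, 6.3]
grip_width: 0.0006
```

```bash
python3 st.py
```

```text
t 10.35 pos [ 0.5392 -0.1207  0.1645] F [-1.05  1.42  6.26] grip 0.0005681440870739643 q [-0.22  0.33  1.86  0.    0.95 -2.2 ]
turn [0.0015 0.0007 0.0031] shift mm to pad+25 [-4.5  0.2  1.1]
```

{"fn": "apply_moves", "kwargs": {"motion": [[[0, -0.7, 0, 0, 0, 0, 0], [0, -0.7, 0, 0, 0, 0, 0], [0, -0.7, 0, 0, 0, 0, 0], [0, -0.7, 0, 0, 0, 0, 0], [0, -0.7, 0, 0, 0, 0, 0], [0, -0.7, 0, 0, 0, 0, 0]]]}}

```text
clock: 11.1
eef_pos: [0.5409, -0.1199, 0.1711]
ee_rot: [-0.392, 0.591, -0.388, -0.588]
force: [-2.2, 0.9, 6.1]
grip_width: 0.0005
```

```bash
python3 st.py
```

```text
t 11.1 pos [ 0.5409 -0.1199  0.1711] F [-2.18  0.86  6.12] grip 0.00047028674531404826 q [-0.22  0.32  1.85  0.01  0.96 -2.2 ]
turn [0.001  0.0001 0.0068] shift mm to pad+25 [2.1 2.  1.1]
```

{"fn": "apply_moves", "kwargs": {"motion": [[[0, -0.5, 0, 0, 0, 0, 0], [0, -0.5, 0, 0, 0, 0, 0], [0, -0.5, 0, 0, 0, 0, 0], [0, -0.5, 0, 0, 0, 0, 0]]]}}

```text
clock: 11.6
eef_pos: [0.5412, -0.1199, 0.1733]
ee_rot: [-0.393, 0.591, -0.388, -0.588]
force: [-0.1, 0.3, 0.4]
grip_width: -0.0
```

{"fn": "apply_moves", "kwargs": {"motion": [[[0, -0.5, 0, 0, 0, 0, 0], [0, -0.5, 0, 0, 0, 0, 0], [0, -0.5, 0, 0, 0, 0, 0], [0, -0.5, 0, 0, 0, 0, 0]]]}}

```text
clock: 12.1
eef_pos: [0.5411, -0.12, 0.175]
ee_rot: [-0.393, 0.591, -0.388, -0.588]
force: [-0.2, -0.7, 0.2]
grip_width: 0.0003
```

Force is zero, so the lid has shut and the tips are off the pad. Backing away upward, then back along +z.

{"fn": "apply_moves", "kwargs": {"motion": [[[0, -10, 0, 0, 0, 0, 0], [0, -30, 0, 0, 0, 0, 0], [0, -40, 0, 0, 0, 0, 0], [0, 0, 0, 40, 0, 0, 0], [0, 0, 0, 60, 0, 0, 0], [0, 0, 0, 60, 0, 0, 0], [0, 0, 0, 60, 0, 0, 0], [0, 0, 0, 60, 0, 0, 0], [0, 0, 0, 50, 0, 0, 0], [0, 0, 0, 0, 0, 0, 0], [0, 0, 0, 0, 0, 0, 0]]]}}

```text
clock: 13.48
eef_pos: [0.4106, 0.1922, 0.2655]
ee_rot: [-0.396, 0.593, -0.386, -0.585]
force: [0.7, -0.6, -0.3]
grip_width: 0.0004
```

```bash
python3 st.py
python3 - <<'E'
from h import *
for n in("side","top"):
    s=r.snapshot(n); cv2.imwrite(f"pics/{n}3.png",cv2.resize(s["pixels"][:,:,::-1],(800,600),interpolation=cv2.INTER_CUBIC))
E
```

```text
t 13.475 pos [0.4106 0.1922 0.2655] F [ 0.7  -0.61 -0.3 ] grip 0.00040338891689259936 q [ 0.44  0.04  1.96 -0.    1.12 -1.53]
turn [-0.0004 -0.0018  0.0181] shift mm to pad+25 [  97.     5.2 -336.9]
```

View pics/side3.png

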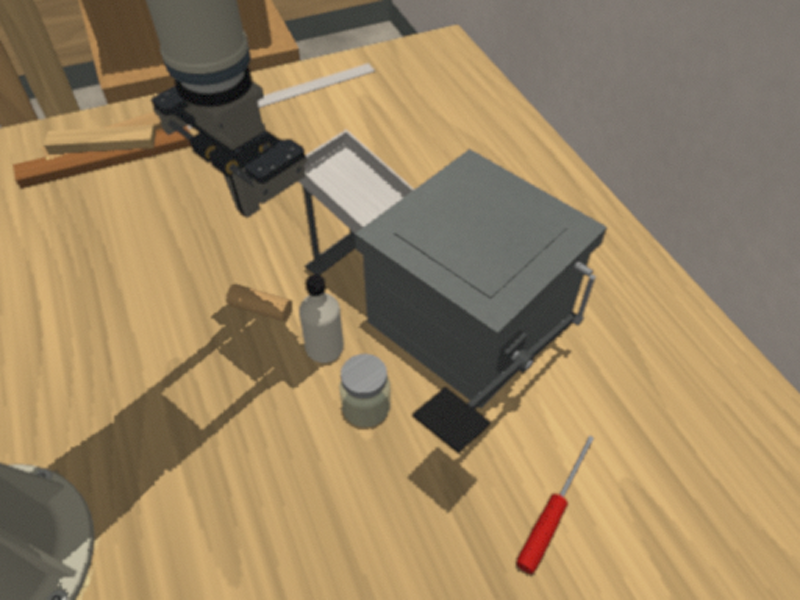

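View pics/top3.png

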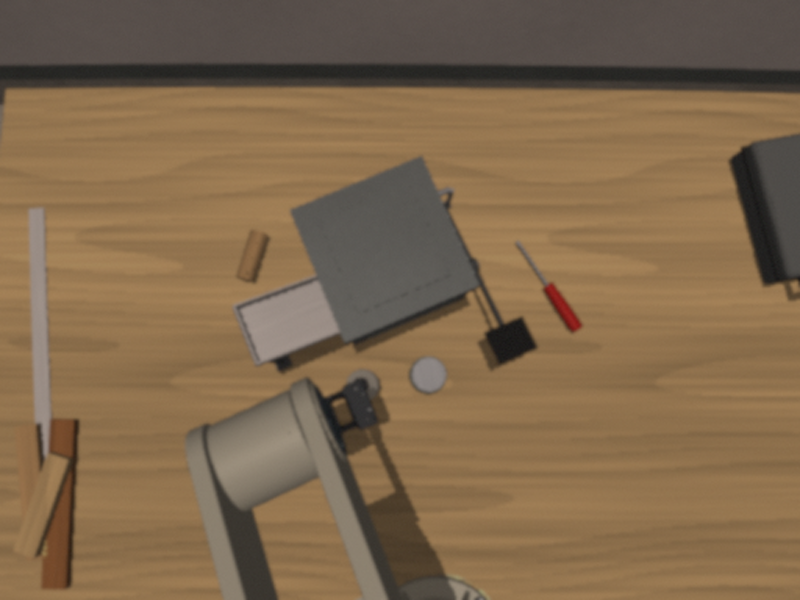

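The lid is shut with its corners at the same pixels as before, the chute is empty, and the pad is back up at (452,420). Glue, jar, screwdriver and loose dowels haven't moved, and the arm is clear of everything.

```bash
python3 -c "
from workcell import r
print(r.job_done())"
```

```text
the job is handed in; nothing more can be done
None
```

The offcut is in the bin and the lid is shut. I handed the job in at about 13.6 s of the 40 s.

- **Pressing:** I closed the fingers and pressed the pad down to its stop, where the force rose to about 40 N at the fingertips. The top picture then showed the lid open and the offcut inside the bin.
- **Letting back up:** I eased the lever up at about 16 mm/s, slowing to about 4 mm/s at the end. The force on the fingers stayed around 4–6 N at every reading until it dropped to zero as the lid shut.
- **Last checks:** The final pictures show the lid and pad back where they started and the chute empty. Glue, jar, screwdriver and the loose dowels look unmoved, and the arm is clear of everything.
- **Disagreements:** One lid corner in the side view was about 6 pixels off when I worked out the bin's position. The pad's position agreed with the cameras. The fingertips came free about 4 mm higher than the pad's rated height, probably because its sloping edge touched them first. The lid's speed was not measured directly, only worked out from how fast the fingers moved.

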